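# Dry-stack a hydraulic valve set on its manifold plate

## Task

Dry-stack the hydraulic valve set on the ported manifold plate: at the bottom the low plain check block, on it the relief block (a long adjuster at one end only), then the throttle block (a black knob at both ends), and on top the solenoid valve with its two black coils. Set each one down gently without dropping it, squarely over the plate's bright raised pad, in line with it (either way round will do) and with the edges about flush. Leave the filter, the fitting, the jar and the gauge where they are.

Things in the scene. Friction and masses are not known exactly. Their poses are not given: they have to be found in the camera images.
- manifold: The target, fixed to the bench: aluminium plate 120 x 80 x 27 mm (x, y, z) with a bright raised pad 76 x 46 mm, 3 mm high, in the middle of its top, so the pad's face lies 30 mm above the origin. Four black ports in the pad, two brass stubs 6 mm long at its +x side. Origin: centre of the underside; x along the long side.
- check_block: Block 76 mm (along its own x) by 46 mm (along y), 30 mm high, aluminium, the lowest and plainest of the set: only a small round plug 18 mm in diameter and 5 mm long at the middle of each end. Origin: centre of the underside of the 76 x 46 mm block; z up. About 0.4 kg; grip it across its 46 mm.
- relief_block: Block 76 mm (along its own x) by 46 mm (along y), 40 mm high, aluminium. From its +x end only, a stepped steel adjuster ending in a black knob sticks out 54 mm (at most 28 mm in diameter, axis 20 mm above the underside). Origin: centre of the underside of the 76 x 46 mm block; z up. About 0.5 kg; grip the block across its 46 mm.
- throttle_block: Block 76 mm (along its own x) by 46 mm (along y), 40 mm high, aluminium. From both ends a steel stem with a black knob, 30 mm in diameter, sticks out 28 mm (axis 20 mm above the underside). Origin: centre of the underside of the 76 x 46 mm block; z up. About 0.5 kg; grip the block across its 46 mm.
- solenoid_valve: Steel valve body 76 mm (along its own x) by 46 mm (along y), 48 mm high, with a black coil 38 x 42 mm at each end (from 4 to 46 mm above the underside), a grey plug on each coil up to 56 mm above the underside and a 7 mm long steel button beyond it: 166 mm long in all. Origin: centre of the underside of the steel body; z up. About 0.65 kg; grip the body across its 46 mm.
- filter: Bystander, loose: upright white filter cylinder with a steel cap, 36 mm in diameter, 45 mm high. Origin: centre of its underside.
- fitting: Bystander, loose: upright stepped brass fitting, at most 32 mm in diameter, 36 mm high. Origin: centre of its underside.
- jar: Bystander, loose: white screw-top jar 36 mm in diameter, 50 mm high. Origin: centre of its underside.
- gauge: Bystander, loose: pressure gauge lying on its back, 44 mm in diameter, 21 mm high, with a brass stem along its +x side reaching 42 mm from its centre. Origin: centre of its underside.
Not all that is in view belongs to the job. Leave any green or pink look-alike of the solenoid_valve alone.

How it is judged:
By the outcome, as a careful person would: the job done as asked, in the order asked, and still so for the second after the job is handed in, with the robot touching nothing.
It also fails if it takes over 128 s, if anything falls off the work surface, if the arm or the gripper's body presses on something with over 40 N, if the wrist force passes 120 N, or if a joint passes its speed limit or range.

## Robot

A 7-joint arm with a two-finger parallel gripper is mounted at the origin on the work surface. World frame = base frame: x ahead of the robot, y to its left, z up, the work surface at z = 0. Lengths are in m, angles in rad, forces in N, time in s.
With the tool pointing down it reaches from about 0.4 to 0.85 m from the base axis. Payload 10.4 kg.
Tool frame: the origin (TCP) lies at the very end of the fingers, on their centre line; the grasp point (between the pads) lies 19 mm behind it; z points along the fingers, y is the line along which they close (so a half turn about z gives the same grasp; the last joint's range is limited). The gripper opens to 85 mm and grips with 20 to 120 N. Pads are 22 mm wide; open, the fingers measure 114 mm over their backs; the gripper's body (76 mm by 85 mm) begins 54 mm behind the grasp point. The pads swing forward as they close: fully open they stand 13 mm farther back than shut.
Start: joints at [1.124, 0.332, -0.065, 1.46, 0.022, 1.35, -0.088], TCP at [0.257, -0.57, 0.231] pointing down, gripper open.
Joint ranges: [-2.6, 2.6], [-0.5, 2.12], [-1.47, 1.34], [0.16, 2.42], [-1.27, 4.41], [0.06, 2.06], [-2.6, 2.6]. Speed limits (rad/s): [2.22, 2.22, 2.79, 2.79, 3.14, 3.14, 3.14].

## Interface

Orientations are given as a unit quaternion [x, y, z, w].
In Python, from workcell import manip, vision, order gives the robot as it stands. The module is installed in compiled form; this text tells all that it offers.
- The arm moves only by the tool move_arm, never from a script. Its argument "motion" is a list of rows, each a list of 3 entries, a list of its own where there are three numbers: the shift along the tool's x, y, z scaled (see below), then the turn, a rotation vector about the tool's x, y, z scaled (see below), then the opening, from -1 (shut) to 1 (fully open). In form: [[[dx, dy, dz], [wx, wy, wz], hand], ...]. A call has 1 to 12 rows; each row shifts and turns the commanded pose from where the row before left it, along the tool's axes as they then stand; what a row does not reach is not made up. The controller multiplies each number of a shift by 0.75 m and each number of a turn by pi/4 rad. A row lasts 1/10 s, in which the tool goes at most 50 mm and 8.59 degrees, less where a joint would pass 70% of its speed; a pose out of reach is approached as far as the arm can. A call with a number of a shift or a turn outside -1 to 1 is refused whole. A call with a gripper value outside its range is refused whole. The fingers move at their own pace and stop on an object; "newtons" is the grip in N (left out, the last holds). Time passes only in rows, so rows that do not move let the fingers close. It gives the time, the measured TCP pose, the force, the opening and the grip force at its end, in the units of the state.
- manip.get_obs(): the state, without advancing time (a new reading comes with each control period).
- vision.camera(name): name is "scene" or "top" or "wrist"; returns a dict with "pixels" (480x640x3 uint8, red, green, blue), "fx", "fy", "cx", "cy" (pixels), "R" (3x3) and "t" (3): a world point X has camera coordinates R X + t. Camera axes: x right, y down, z forward; pixel columns grow to the right and rows downward; lengths in m; the calibration is good to about 2 mm. A picture is of the moment at which its call begins. There is no depth.
- order.hand_in(): hands the job in; it is judged then, once.
The state is a dict: "clock": time; "joint_pos": joint angles; "joint_velocities": joint speeds; "tau": joint torques, N m; "position": TCP position; "ee_rot": TCP orientation; "ft_force": force on the tool from outside, world axes, zero at the start; "torque": the same for the moment, N m; "grip_width": opening from 0.0 (shut) to 1.0 (fully open); "grasp_force": force on a finger pad.
Only numpy, scipy, OpenCV 4.12 (cv2) and the standard library are available. Lean on these libraries where they do the work, as an engineer would, in place of code of your own. Each camera call takes 0.05 s, during which the arm holds its last target. There are 200 camera calls.

## Working session

There is one attempt and no reset: what is moved stays moved. The work goes in short steps, Python scripts to look and compute and a tool call to move; the robot and the scene stay as the last step left them, time stands still between calls to the robot, and variables do not carry over. Pictures are saved under pics/ and viewed, at most 14 in all, crops included, and the job is handed in when it is done.

Besides the shell and the picture viewer there is one more tool, called after "Emit:" as name([rows], argument=value, ...), one row to a line, values as JSON. move_arm: Moves the arm, as the interface text tells. Its arguments: {"type":"object","properties":{"motion":{"type":"array"},"newtons":{"type":"number"}},"required":["motion"]}

```bash
mkdir -p pics
python3 - <<'E'
from workcell import manip, vision
import cv2
print(manip.get_obs())
for n in ["scene","top"]:
    c=vision.camera(n); cv2.imwrite(f"pics/{n}0.png",c["pixels"][:,:,::-1]); print(n,c["fx"],c["cx"],c["cy"],c["R"],c["t"])
E
```

```text
{'clock': 0.0, 'joint_pos': array([ 1.12438896,  0.33287566, -0.06473141,  1.46094716,  0.0216107 ,
        1.34993274, -0.08849763]), 'joint_velocities': array([-1.06748958e-03, -3.52029588e-04, -1.25412487e-03,  2.57010680e-05,
       -7.42297095e-04,  6.07106484e-04, -1.17698653e-03]), 'tau': array([-3.21799325e-04, -6.25442576e+01,  4.90020728e-02, -3.91613352e+01,
        1.62874191e-02,  9.52471892e-03, -3.39790643e-05]), 'position': array([ 0.25686857, -0.56934689,  0.23051087]), 'ee_rot': array([ 9.77626198e-01,  2.10348470e-01, -1.88240298e-04, -7.08771529e-04]), 'ft_force': array([ 0.4015604 ,  0.50379843, -0.69269957]), 'torque': array([-0.00141212, -0.04341331, -0.01634735]), 'grasp_force': 0.0, 'grip_width': 0.999304686516592}
scene 439.1847163605772 319.27892320557686 240.84933251931204 [[-0.8593506   0.51094976  0.0211399 ]
 [ 0.32268516  0.57385636 -0.75270391]
 [-0.39672515 -0.64001502 -0.65801971]] [ 0.50279839 -0.08834667  1.07616566]
top 596.5847730331919 328.1410835030353 244.99429703576536 [[-2.41503319e-02 -9.99696498e-01 -4.86545460e-03]
 [-9.86532922e-01  2.46193104e-02 -1.61699364e-01]
 [ 1.61770072e-01  8.94837821e-04 -9.86828072e-01]] [-0.04157615  0.5397361   1.17170842]
```

View pics/top0.png

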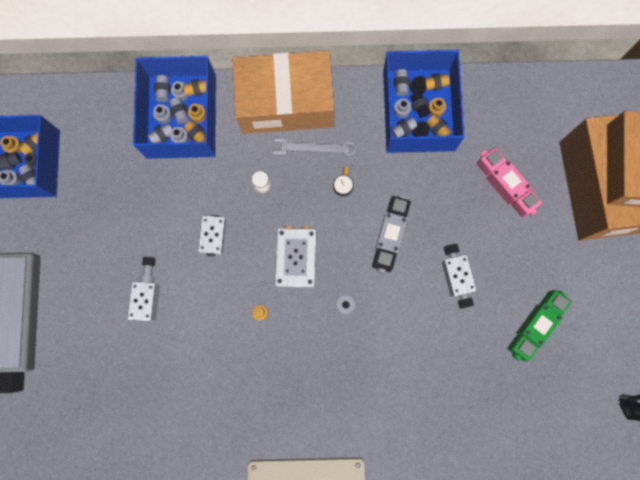

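View pics/scene0.png

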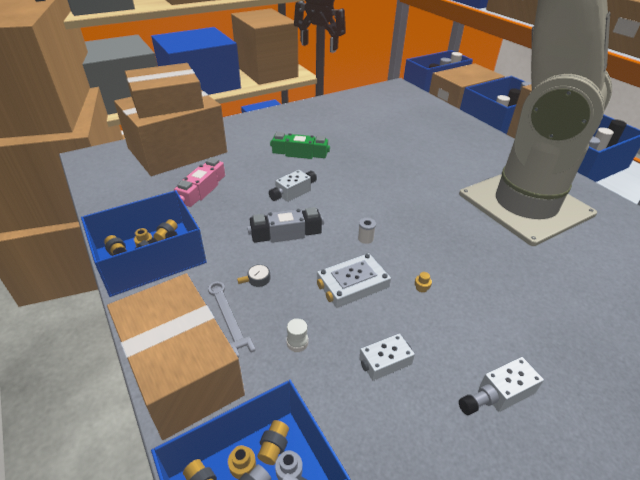

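The top view shows these candidates:
- **Check block:** (212,235), plain.
- **Relief block:** (142,300), one adjuster.
- **Throttle block:** (459,277), two knobs.
- **Solenoid valve:** grey body with black coils at (392,234). The pink one at (510,180) and the green one at (541,325) are look-alikes to leave alone.
- **Manifold:** (296,258).

The scene view agrees with this.

```bash
cat > h.py <<'E'
import numpy as np, cv2
from workcell import manip, vision
from scipy.spatial.transform import Rotation as Ro
def cast(c,uv,z):
    uv=np.atleast_2d(uv).astype(float); R,t=np.array(c["R"]),np.array(c["t"])
    d=np.c_[(uv[:,0]-c["cx"])/c["fx"],(uv[:,1]-c["cy"])/c["fy"],np.ones(len(uv))]@R
    o=-R.T@t; return o+d*((z-o[2])/d[:,2])[:,None]
def rect(c,mask,z):
    k=max(cv2.findContours(mask.astype(np.uint8),cv2.RETR_EXTERNAL,cv2.CHAIN_APPROX_NONE)[0],key=cv2.contourArea)
    P=cast(c,k[:,0,:],z)[:,:2]
    (x,y),(w,h),a=cv2.minAreaRect((P*1000).astype(np.float32))
    if w<h: w,h,a=h,w,a+90
    return np.round([x,y,w,h,(a+90)%180-90],1)  # mm, long-axis angle deg
def shift(p,yaw):
    """shift & turn (tool units) from present pose to TCP p (world), closing line at yaw+90 i.e. tool x along yaw"""
    o=manip.get_obs(); R=Ro.from_quat(o["ee_rot"])
    d=R.inv().apply(np.array(p)-o["position"])/.75
    a=R.as_matrix()[:,0]; cur=np.degrees(np.arctan2(a[1],a[0]))
    dy=(yaw-cur+90)%180-90
    c,s=np.cos(np.radians(yaw)),np.sin(np.radians(yaw))
    T=Ro.from_matrix(np.array([[c,s,0],[s,-c,0],[0,0,-1]]))
    if abs((yaw-cur+180)%360-180)>90: T=T*Ro.from_euler('z',180,degrees=True)
    w=(R.inv()*T).as_rotvec()/(np.pi/4)
    print("pos",o["position"].round(4),"yaw",cur.round(2),"dyaw",dy.round(2),"shift",d.round(4),"turn",w.round(4),"q7",o["joint_pos"].round(2),"t",round(o["clock"],1))
    return d,w
E
python3 - <<'E'
from h import *
c=vision.camera("top"); im=c["pixels"]; g=im.min(2)
print("cam",-np.array(c["R"]).T@np.array(c["t"]))
boxes={"check":(195,210,232,262,.03),"relief":(120,250,165,330,.04),"throttle":(438,240,482,312,.04),"manifold":(268,220,322,292,.027)}
for n,(x0,y0,x1,y1,z) in boxes.items():
    m=np.zeros(g.shape,bool); m[y0:y1,x0:x1]=g[y0:y1,x0:x1]>165
    print(n,rect(c,m,z))
# solenoid: steel+label body ; black coils
m=np.zeros(g.shape,bool); m[190:278,368:416]=im[190:278,368:416].max(2)<50
n,l,s,ce=cv2.connectedComponentsWithStats(m.astype(np.uint8)); print([(s[i,4],ce[i].round(1),cast(c,ce[i],.046).round(4)) for i in range(1,n) if s[i,4]>30])
def z(b,k): x0,y0,x1,y1=b; return cv2.resize(im[y0:y1,x0:x1],(390,290),interpolation=cv2.INTER_CUBIC)
a=[z((355,180,440,285),0),z((420,230,505,320),0),z((115,245,185,330),0),z((255,215,335,295),0)]
cv2.imwrite("pics/c1.png",np.vstack([np.hstack(a[:2]),np.hstack(a[2:])])[:,:,::-1])
E
```

```text
cam [ 0.34191599 -0.05589995  1.24334746]
check [569.2 187.1  77.1  46.5  -6. ]
relief [434.6 325.7  77.2  46.4  -5. ]
throttle [ 470.8 -321.3   78.2   45.9   11.5]
manifold [517.2  13.5 121.7  80.6  -2.9]
[]
```

View pics/c1.png

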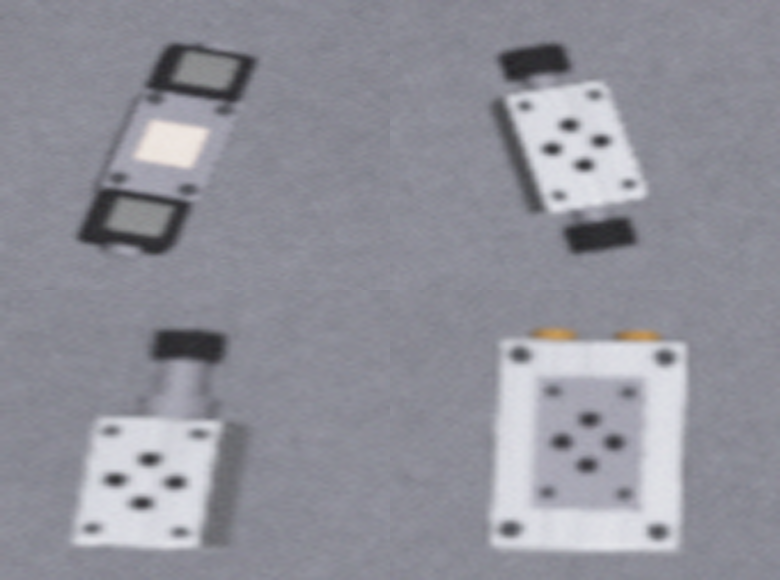

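The crop shows the grey solenoid valve with black coils, the throttle with a knob at each end, the relief with its adjuster only toward +x, and the manifold with its grey pad. All measured rectangles match the given sizes to about 2 mm. Next I'll work out the reach to the check block.

Run:
```python
from h import *
shift([.5692,.1871,.16],-6)
c=vision.camera("top"); im=c["pixels"].astype(int)
# solenoid: white label, steel plugs
b=np.zeros(im.shape[:2],bool); b[190:278,368:416]=1
l=b&(im.min(2)>200); ys,xs=np.nonzero(l); print("label",xs.mean(),ys.mean(),l.sum(),cast(c,[xs.mean(),ys.mean()],.048).round(4))
d=b&(im.max(2)<80); n,L,s,ce=cv2.connectedComponentsWithStats(d.astype(np.uint8)); print([(s[i,4],ce[i].round(1),cast(c,ce[i],.046).round(4)) for i in range(1,n) if s[i,4]>30])
# pad inside manifold
m=b*0>1; m[230:286,280:312]=(im[230:286,280:312].max(2)<185)
m=cv2.morphologyEx(m.astype(np.uint8),cv2.MORPH_OPEN,np.ones((7,7)))
print("pad",rect(c,m,.03))
```

```text
pos [ 0.2569 -0.5695  0.2307] yaw 24.28 dyaw -30.28 shift [ 0.7944 -0.7482  0.095 ] turn [-1.30e-03  4.00e-04  6.73e-01] q7 [ 1.12  0.33 -0.06  1.46  0.02  1.35 -0.09] t 0.1
label 391.8729281767956 231.6685082872928 181 [[ 0.5621 -0.1852  0.048 ]]
[(np.int32(153), array([397.3, 207.1]), array([[ 0.6135, -0.1988,  0.046 ]])), (np.int32(201), array([382.6, 260.5]), array([[ 0.5037, -0.1643,  0.046 ]]))]
pad [518.7  12.9  68.8  39.1  -1. ]
```

Emit:
move_arm([
  [[0.046, -0.044, 0.005], [0, 0, 0], 1],
  [[0.046, -0.044, 0.005], [0, 0, 0], 1],
  [[0.046, -0.044, 0.005], [0, 0, 0], 1],
  [[0.046, -0.044, 0.005], [0, 0, 0], 1],
  [[0.046, -0.044, 0.005], [0, 0, 0], 1],
  [[0.046, -0.044, 0.005], [0, 0, 0], 1],
  [[0.046, -0.044, 0.005], [0, 0, 0], 1],
  [[0.046, -0.044, 0.005], [0, 0, 0], 1],
  [[0.046, -0.044, 0.005], [0, 0, 0], 1],
  [[0.046, -0.044, 0.005], [0, 0, 0], 1],
  [[0.046, -0.044, 0.005], [0, 0, 0], 1],
  [[0.046, -0.044, 0.005], [0, 0, 0], 1],
])

```text
clock: 1.4
position: [0.4719, -0.0367, 0.1864]
ee_rot: [0.978, 0.21, 0.0, 0.0]
ft_force: [0.9, -1.2, 0.2]
grip_width: 0.999
grasp_force: 0.0
```

Emit:
move_arm([
  [[0.046, -0.044, 0.005], [0, 0, 0], 1],
  [[0.046, -0.044, 0.005], [0, 0, 0], 1],
  [[0.046, -0.044, 0.005], [0, 0, 0], 1],
  [[0.046, -0.044, 0.005], [0, 0, 0], 1],
  [[0.046, -0.044, 0.005], [0, 0, 0], 1],
  [[0, 0, 0], [0, 0, 0.168], 1],
  [[0, 0, 0], [0, 0, 0.168], 1],
  [[0, 0, 0], [0, 0, 0.168], 1],
  [[0, 0, 0], [0, 0, 0.168], 1],
  [[0, 0, 0], [0, 0, 0], 1],
  [[0, 0, 0], [0, 0, 0], 1],
])

```text
clock: 2.5
position: [0.5609, 0.1828, 0.1675]
ee_rot: [0.999, -0.05, -0.0, 0.0]
ft_force: [0.3, -0.2, -0.2]
grip_width: 0.996
grasp_force: 0.0
```

Run:
```python
from h import *
shift([.5692,.1871,.12],-6)
c=vision.camera("wrist"); cv2.imwrite("pics/w1.png",c["pixels"][:,:,::-1])
o=manip.get_obs(); print("cam",-np.array(c["R"]).T@np.array(c["t"]),c["fx"])
```

```text
pos [0.5609 0.1828 0.1675] yaw -5.73 dyaw -0.27 shift [ 0.0105 -0.0068  0.0633] turn [0.0004 0.     0.006 ] q7 [ 0.1   0.36 -0.61  1.61  0.22  1.23 -2.22] t 2.5
cam [0.63284075 0.17774508 0.31006895] 349.13161631791723
```

View pics/w1.png

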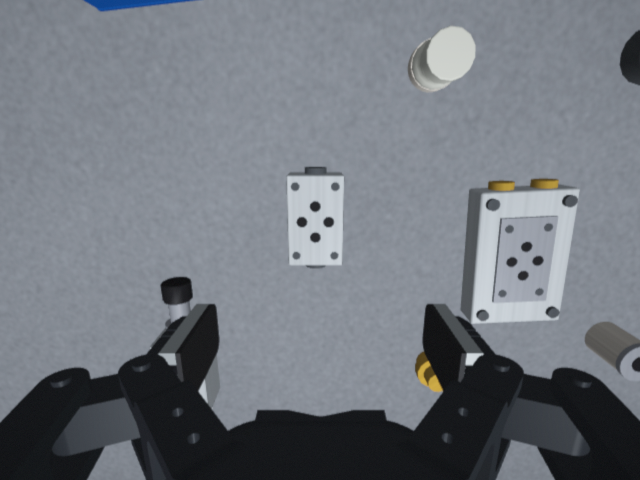

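The wrist view shows the check block centred at (315,219) and the pad at (527,260). The way down between the fingers is clear. I'll refine both positions from this picture.

Run:
```python
from h import *
c=vision.camera("wrist"); im=c["pixels"].astype(int); g=im.min(2)
m=np.zeros(g.shape,bool); m[165:275,280:350]=g[165:275,280:350]>175; print("check",rect(c,m,.03))
m=np.zeros(g.shape,bool); m[200:318,485:570]=im[200:318,485:570].max(2)<190
m=cv2.morphologyEx(m.astype(np.uint8),cv2.MORPH_OPEN,np.ones((9,9)))
r=rect(c,m,.03);print("pad",r)
m2=np.zeros(g.shape,bool); m2[180:325,460:585]=g[180:325,460:585]>190; print("plate",rect(c,m2,.027))
o=im.astype(np.uint8).copy(); print(im[260,480],im[300,500],im[230,560],im[195,530],im[250,474])
```

```text
check [569.1 188.6  73.1  44.6  -5.7]
pad [518.8  16.4  76.7  47.8  -3. ]
plate [516.5  16.3 113.3  75.6  -2.8]
[198 205 211] [168 174 184] [192 199 205] [190 196 203] [78 83 86]
```

Emit:
move_arm([
  [[0.0103, -0.008, 0], [0, 0, 0], 1],
  [[0, 0, 0.05], [0, 0, 0], 1],
  [[0, 0, 0.05], [0, 0, 0], 1],
  [[0, 0, 0.05], [0, 0, 0], 1],
  [[0, 0, 0.03], [0, 0, 0], 1],
  [[0, 0, 0.02], [0, 0, 0], 1],
  [[0, 0, 0.015], [0, 0, 0], 1],
  [[0, 0, 0], [0, 0, 0], 1],
  [[0, 0, 0], [0, 0, 0], 1],
], newtons=60)

```text
clock: 3.5
position: [0.57, 0.1884, 0.0072]
ee_rot: [0.999, -0.052, 0.001, -0.0]
ft_force: [-0.3, -0.3, -0.2]
grip_width: 0.999
grasp_force: 0.0
```

Run:
```python
from h import *
shift([.5692,.188,.004],-5.8)
c=vision.camera("wrist"); cv2.imwrite("pics/w2.png",c["pixels"][:,:,::-1])
```

```text
pos [0.57   0.1884 0.0072] yaw -5.95 dyaw 0.15 shift [-0.001   0.0006  0.0043] turn [-0.0007 -0.0015 -0.0033] q7 [ 0.04  0.56 -0.55  1.72  0.35  0.96 -2.32] t 3.5
```

View pics/w2.png

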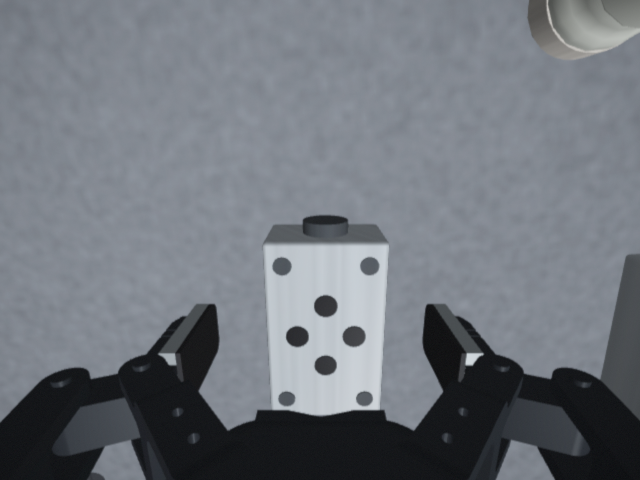

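The block at (326,320) sits between the pads. I'll close on it.

Emit:
move_arm([
  [[-0.001, 0, 0.004], [0, 0, -0.003], 1],
  [[0, 0, 0], [0, 0, 0], 0.4],
  [[0, 0, 0], [0, 0, 0], -0.2],
  [[0, 0, 0], [0, 0, 0], -1],
  [[0, 0, 0], [0, 0, 0], -1],
  [[0, 0, 0], [0, 0, 0], -1],
  [[0, 0, 0], [0, 0, 0], -1],
  [[0, 0, 0], [0, 0, 0], -1],
], newtons=60)

```text
clock: 4.35
position: [0.5689, 0.1879, 0.0039]
ee_rot: [0.999, -0.051, 0.0, 0.0]
ft_force: [-1.1, -1.8, 5.7]
grip_width: 0.526
grasp_force: 63.5
```

Run:
```python
from h import *
shift([.5692,.188,.1],-5.8); print(manip.get_obs()["grip_width"])
c=vision.camera("wrist"); im=c["pixels"]; cv2.imwrite("pics/w3.png",im[:,:,::-1])
```

```text
pos [0.5689 0.1879 0.0039] yaw -5.84 dyaw 0.04 shift [ 0.0005 -0.0002 -0.1282] turn [ 0.0004 -0.0009 -0.0009] q7 [ 0.04  0.57 -0.55  1.72  0.35  0.95 -2.32] t 4.3
0.5263357736994049
```

Emit:
move_arm([
  [[0, 0, -0.02], [0, 0, 0], -1],
  [[0, 0, -0.05], [0, 0, 0], -1],
  [[0, 0, -0.05], [0, 0, 0], -1],
  [[0, 0, -0.05], [0, 0, 0], -1],
  [[-0.0296, 0.0495, 0], [0, 0, 0], -1],
  [[-0.0296, 0.0495, 0], [0, 0, 0], -1],
  [[-0.0296, 0.0495, 0], [0, 0, 0], -1],
  [[-0.0296, 0.0495, 0], [0, 0, 0], -1],
  [[-0.0296, 0.0495, 0], [0, 0, 0], -1],
  [[0, 0, 0], [0, 0, -0.064], -1],
  [[0, 0, 0], [0, 0, 0], -1],
  [[0, 0, 0], [0, 0, 0], -1],
])

```text
clock: 5.6
position: [0.4395, 0.0154, 0.1313]
ee_rot: [1.0, -0.026, 0.0, -0.0]
ft_force: [0.2, -0.6, -4.8]
grip_width: 0.526
grasp_force: 63.3
```

```bash
cat >> h.py <<'E'
def fit(c,box,f,z,k=9):
    x0,y0,x1,y1=box; im=c["pixels"].astype(int); m=np.zeros(im.shape[:2],np.uint8)
    m[y0:y1,x0:x1]=f(im[y0:y1,x0:x1]); return rect(c,cv2.morphologyEx(m,cv2.MORPH_OPEN,np.ones((k,k))),z)
E
python3 - <<'E'
from h import *
shift([.518,.0145,.1],-3); o=manip.get_obs(); print(o["grip_width"],o["grasp_force"])
c=vision.camera("wrist"); im=c["pixels"]; cv2.imwrite("pics/w4.png",im[:,:,::-1])
E
```

```text
pos [0.4395 0.0154 0.1313] yaw -2.96 dyaw -0.04 shift [ 0.1045 -0.0042  0.0418] turn [-0.0002 -0.001   0.0009] q7 [ 0.43  0.04 -0.57  2.03  0.03  1.08 -1.78] t 5.6
0.5255095615805444 63.31681251525879
```

View pics/w4.png

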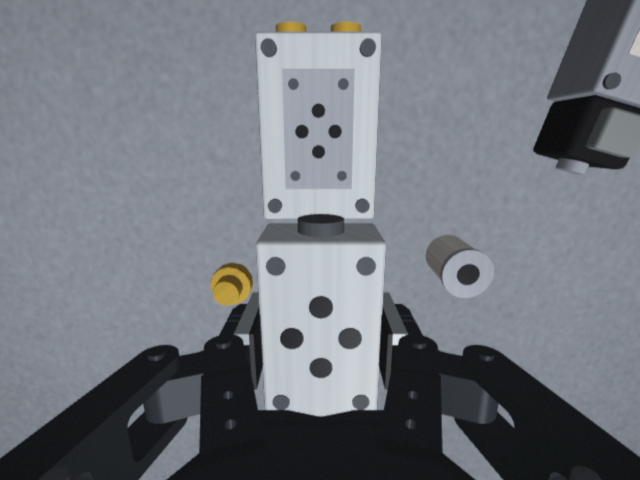

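The wrist view shows the pad at (318,128) and the held block at (321,330), square in the pads. I'll measure both from their hole patterns.

```bash
cat >> h.py <<'E'
def holes(c,box,z,th,amin=15):
    x0,y0,x1,y1=box; g=c["pixels"][y0:y1,x0:x1].max(2)
    n,L,s,ce=cv2.connectedComponentsWithStats((g<th).astype(np.uint8))
    P=[]
    for i in range(1,n):
        x,y,w,h,a=s[i]
        if a>=amin and x>0 and y>0 and x+w<x1-x0 and y+h<y1-y0 and .6<w/h<1.7 and a>.6*w*h: P.append(ce[i]+[x0,y0])
    P=np.array(P); X=cast(c,P,z)[:,:2]*1000
    print(len(P),"mean",X.mean(0).round(1)); 
    return P.round(1),X.round(1)
E
python3 - <<'E'
from h import *
c=vision.camera("wrist"); im=c["pixels"]
for b,z,t in [((286,72,350,185),.03,150),((262,248,380,409),.157,140)]:
    P,X=holes(c,b,z,t); print(np.c_[P,X])
print("pad",fit(c,(275,60,362,196),lambda i:i.max(2)<195,.03)); print(im[100,270],im[100,300])
c=vision.camera("top"); print("top",fit(c,(280,230,312,286),lambda i:i.max(2)<195,.03,7))
E
```

```text
7 mean [513.6  17.9]
[[293.3  83.6 547.4  30. ]
 [318.4 110.3 530.6  14.8]
 [301.8 131.1 518.3  26.5]
 [335.  131.1 517.1   4.4]
 [318.4 151.6 504.5  16.1]
 [295.4 175.6 489.4  32.8]
 [341.8 175.5 487.8   0.9]]
6 mean [449.7  17.4]
[[2.752e+02 2.657e+02 4.699e+02 3.240e+01]
 [3.656e+02 2.657e+02 4.683e+02 4.000e-01]
 [3.205e+02 3.067e+02 4.531e+02 1.720e+01]
 [2.914e+02 3.381e+02 4.405e+02 2.890e+01]
 [3.495e+02 3.379e+02 4.395e+02 6.900e+00]
 [3.205e+02 3.675e+02 4.270e+02 1.850e+01]]
pad [517.9  15.5  75.7  46.3  -2.9]
[191 198 204] [158 163 174]
top [516.9  12.8 115.   63.8  -0.6]
```

Ports and outline agree: the pad is at (517.7,15.5), yaw -2.9, in wrist-camera coordinates. The centred held block reads 2.4 mm high in y with the same camera, so the pad is really at about (517.2,13.2). The top camera agrees.

Emit:
move_arm([
  [[0.0346, -0.0008, 0], [0, 0, 0], -1],
  [[0.0345, -0.0008, 0], [0, 0, 0], -1],
  [[0.0345, -0.0008, 0], [0, 0, 0], -1],
  [[0, 0, 0.04], [0, 0, 0], -1],
  [[0, 0, 0.04], [0, 0, 0], -1],
  [[0, 0, 0.03], [0, 0, 0], -1],
  [[0, 0, 0.012], [0, 0, 0], -1],
  [[0, 0, 0], [0, 0, 0], -1],
  [[0, 0, 0], [0, 0, 0], -1],
])

```text
clock: 6.65
position: [0.5177, 0.0129, 0.0402]
ee_rot: [1.0, -0.026, 0.001, -0.0]
ft_force: [-0.6, 0.7, -4.2]
grip_width: 0.523
grasp_force: 63.2
```

Run:
```python
from h import *
shift([.5172,.0132,.0337],-2.9)
```

```text
pos [0.5177 0.0129 0.0402] yaw -2.93 dyaw 0.03 shift [-0.0007 -0.0004  0.0087] turn [-0.0003 -0.0015 -0.0006] q7 [ 0.36  0.35 -0.54  1.92  0.22  0.93 -1.91] t 6.7
```

Emit:
move_arm([
  [[-0.0007, -0.0004, 0.004], [0, 0, 0], -1],
  [[0, 0, 0.002], [0, 0, 0], -1],
  [[0, 0, 0.0015], [0, 0, 0], -1],
  [[0, 0, 0.001], [0, 0, 0], -1],
  [[0, 0, 0], [0, 0, 0], -1],
  [[0, 0, 0], [0, 0, 0], -1],
])

```text
clock: 7.25
position: [0.5166, 0.0127, 0.0338]
ee_rot: [1.0, -0.026, 0.0, 0.0]
ft_force: [-3.7, -1.1, 6.0]
grip_width: 0.529
grasp_force: 64.6
```

Contact is made: the force went from -4 N to +6 N. Now I'll release and rise.

Emit:
move_arm([
  [[0, 0, 0], [0, 0, 0], 0.1],
  [[0, 0, 0], [0, 0, 0], 0.2],
  [[0, 0, 0], [0, 0, 0], 0.5],
  [[0, 0, 0], [0, 0, 0], 1],
  [[0, 0, 0], [0, 0, 0], 1],
  [[0, 0, 0], [0, 0, 0], 1],
  [[0, 0, -0.02], [0, 0, 0], 1],
  [[0, 0, -0.05], [0, 0, 0], 1],
  [[0, 0, -0.06], [0, 0, 0], 1],
  [[-0.03, 0, -0.05], [0, 0, 0], 1],
  [[-0.05, 0, 0], [0, 0, 0], 1],
  [[0, 0, 0], [0, 0, 0], 1],
])

```text
clock: 8.45
position: [0.4539, 0.0162, 0.1697]
ee_rot: [1.0, -0.025, 0.001, 0.001]
ft_force: [0.2, 0.2, -0.5]
grip_width: 1.0
grasp_force: 0.0
```

Run:
```python
from h import *
c=vision.camera("wrist"); im=c["pixels"]; cv2.imwrite("pics/w5.png",im[:,:,::-1]); shift([.4346,.3257,.12],-5)
```

```text
pos [0.4556 0.0158 0.1695] yaw -2.93 dyaw -2.07 shift [-0.0492 -0.4114  0.0651] turn [ 0.0023 -0.0027  0.046 ] q7 [ 0.45  0.04 -0.59  1.94  0.03  1.16 -1.77] t 8.5
```

View pics/w5.png

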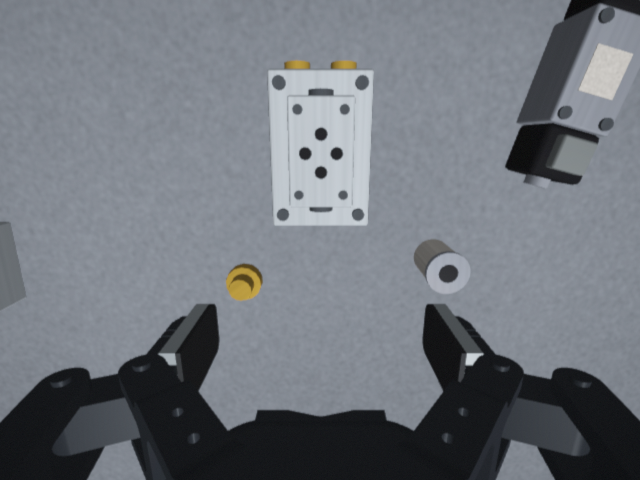

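The check block at (321,153) sits on the plate. I'll compare its ports with the plate's corner holes.

Run:
```python
from h import *
c=vision.camera("wrist")
P,X=holes(c,(262,72,380,224),.027,120); print(np.c_[P,X])
P,X=holes(c,(292,98,350,206),.06,120); print(np.c_[P,X])
```

```text
12 mean [516.8  15.3]
[[277.9  84.7 569.5  44.2]
 [361.1  84.5 566.5 -18.2]
 [296.4 111.5 550.   31.6]
 [343.7 111.5 548.1  -4.6]
 [320.  136.4 530.9  14.5]
 [304.3 155.7 516.9  27.6]
 [335.7 155.6 515.7   2.8]
 [319.9 174.6 501.5  16. ]
 [297.8 196.9 484.5  35. ]
 [342.2 196.8 482.7  -1.3]
 [282.1 216.3 469.   49.2]
 [357.  216.2 465.9 -13.1]]
7 mean [513.3  13.1]
[[ 3.437e+02  1.115e+02  5.458e+02 -2.400e+00]
 [ 3.200e+02  1.364e+02  5.305e+02  1.450e+01]
 [ 3.043e+02  1.557e+02  5.181e+02  2.610e+01]
 [ 3.357e+02  1.556e+02  5.171e+02  4.200e+00]
 [ 3.199e+02  1.746e+02  5.045e+02  1.580e+01]
 [ 2.978e+02  1.969e+02  4.895e+02  3.260e+01]
 [ 3.422e+02  1.968e+02  4.879e+02  5.000e-01]]
```

The check block is within 0.3 mm and 0.1° of the plate. The relief block is next.

Emit:
move_arm([
  [[-0.007, -0.0588, 0], [0, 0, 0], 1],
  [[-0.007, -0.0588, 0], [0, 0, 0], 1],
  [[-0.007, -0.0588, 0], [0, 0, 0], 1],
  [[-0.007, -0.0588, 0], [0, 0, 0], 1],
  [[-0.007, -0.0588, 0], [0, 0, 0], 1],
  [[-0.007, -0.0588, 0], [0, 0, 0], 1],
  [[-0.007, -0.0588, 0], [0, 0, 0], 1],
  [[0, 0, 0], [0, 0, 0.046], 1],
  [[0, 0, 0], [0, 0, 0], 1],
  [[0, 0, 0], [0, 0, 0], 1],
])

```text
clock: 9.55
position: [0.4363, 0.3255, 0.1677]
ee_rot: [0.999, -0.044, -0.0, 0.0]
ft_force: [-0.3, -0.0, -0.6]
grip_width: 0.999
grasp_force: 0.0
```

Run:
```python
from h import *
c=vision.camera("wrist"); im=c["pixels"]; cv2.imwrite("pics/w6.png",im[:,:,::-1])
print(fit(c,(240,140,400,300),lambda i:i.min(2)>165,.04,5))
print(holes(c,(280,170,350,290),.04,130))
c=vision.camera("top"); 
shift([.4346,.3248,.008],-5)
```

```text
[433.8 327.5  74.2  44.9  -5.2]
8 mean [434.2 327.7]
(array([[300.6, 200.7],
       [341.6, 201. ],
       [321.1, 221. ],
       [307.3, 236.7],
       [334.5, 236.7],
       [320.7, 252.2],
       [301.3, 270.5],
       [340.1, 270.6]]), array([[464.6, 340.9],
       [461.5, 309.1],
       [447.1, 326.4],
       [435.2, 338.6],
       [433.2, 316.8],
       [421.2, 328.9],
       [406.8, 346.3],
       [403.9, 314.3]]))
pos [0.4364 0.325  0.1679] yaw -5.08 dyaw 0.08 shift [-0.0024  0.0004  0.2131] turn [ 0.0006 -0.0001 -0.0018] q7 [-0.04  0.3  -0.8   1.73  0.23  1.21 -2.55] t 9.7
```

View pics/w6.png

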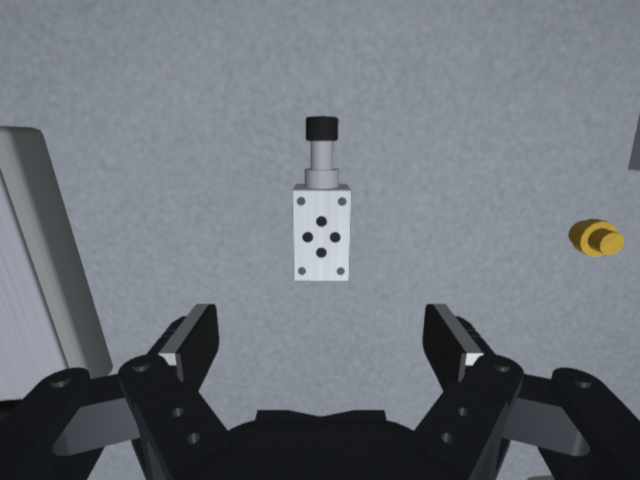

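The relief block at (321,232) has its adjuster toward +x only. Joint 7 is at -2.55, close to its limit of -2.6, so I'll turn the tool half round before descending.

Emit:
move_arm([
  [[-0.002, 0, 0], [0, 0, -0.18], 1],
  [[0, 0, 0], [0, 0, -0.18], 1],
  [[0, 0, 0], [0, 0, -0.18], 1],
  [[0, 0, 0], [0, 0, -0.18], 1],
  [[0, 0, 0], [0, 0, -0.18], 1],
  [[0, 0, 0], [0, 0, -0.18], 1],
  [[0, 0, 0], [0, 0, -0.18], 1],
  [[0, 0, 0], [0, 0, -0.18], 1],
  [[0, 0, 0], [0, 0, -0.18], 1],
  [[0, 0, 0], [0, 0, -0.18], 1],
  [[0, 0, 0], [0, 0, -0.18], 1],
  [[0, 0, 0], [0, 0, -0.18], 1],
])

```text
clock: 10.85
position: [0.4349, 0.3251, 0.1681]
ee_rot: [0.692, 0.722, 0.0, 0.0]
ft_force: [-0.2, -0.1, -0.3]
grip_width: 1.001
grasp_force: 0.0
```

Emit:
move_arm([
  [[0, 0, 0], [0, 0, -0.18], 1],
  [[0, 0, 0], [0, 0, -0.18], 1],
  [[0, 0, 0], [0, 0, -0.18], 1],
  [[0, 0, 0], [0, 0, -0.18], 1],
  [[0, 0, 0], [0, 0, -0.18], 1],
  [[0, 0, 0], [0, 0, -0.18], 1],
  [[0, 0, 0], [0, 0, -0.18], 1],
  [[0, 0, 0], [0, 0, -0.18], 1],
  [[0, 0, 0], [0, 0, -0.18], 1],
  [[0, 0, 0], [0, 0, -0.18], 1],
  [[0, 0, 0], [0, 0, 0], 1],
  [[0, 0, 0], [0, 0, 0], 1],
])

```text
clock: 12.05
position: [0.4346, 0.3255, 0.1679]
ee_rot: [0.062, 0.998, -0.0, 0.0]
ft_force: [0.2, -0.2, -0.3]
grip_width: 1.0
grasp_force: 0.0
```

Run:
```python
from h import *
shift([.4345,.3256,.008],-5.1)
```

```text
pos [0.4346 0.3255 0.1679] yaw 172.89 dyaw 2.01 shift [1.000e-04 1.000e-04 2.131e-01] turn [-0.0003  0.0001 -0.0446] q7 [ 0.33  0.57 -1.37  1.72  0.57  1.34  0.3 ] t 12.1
```

Emit:
move_arm([
  [[0, 0, 0.03], [0, 0, -0.045], 1],
  [[0, 0, 0.03], [0, 0, 0], 1],
  [[0, 0, 0.03], [0, 0, 0], 1],
  [[0, 0, 0], [0, 0, 0], 1],
])

```text
clock: 12.45
position: [0.4334, 0.3246, 0.0982]
ee_rot: [0.043, 0.999, -0.001, -0.001]
ft_force: [-0.4, 0.1, -0.3]
grip_width: 0.999
grasp_force: 0.0
```

Run:
```python
from h import *
shift([.4345,.3256,.008],-5.1)
```

```text
pos [0.4334 0.3246 0.0982] yaw 175.01 dyaw -0.11 shift [-0.0016  0.0018  0.1202] turn [-0.0039 -0.0029  0.0025] q7 [ 0.28  0.64 -1.29  1.79  0.65  1.23  0.28] t 12.4
```

Emit:
move_arm([
  [[-0.001, 0.001, 0.04], [0, 0, 0], 1],
  [[0, 0, 0.04], [0, 0, 0], 1],
  [[0, 0, 0.025], [0, 0, 0], 1],
  [[0, 0, 0.013], [0, 0, 0], 1],
  [[0, 0, 0.005], [0, 0, 0], 1],
  [[0, 0, 0], [0, 0, 0], 1],
  [[0, 0, 0], [0, 0, 0], 1],
])

```text
clock: 13.15
position: [0.4355, 0.3274, 0.0092]
ee_rot: [0.042, 0.999, 0.0, 0.001]
ft_force: [-0.5, 0.6, 0.2]
grip_width: 0.995
grasp_force: 0.0
```

Run:
```python
from h import *
shift([.4345,.3256,.006],-5.1)
c=vision.camera("wrist"); im=c["pixels"]; cv2.imwrite("pics/w7.png",im[:,:,::-1])
```

```text
pos [0.4355 0.3274 0.0092] yaw 175.2 dyaw -0.3 shift [ 0.0011 -0.0025  0.0043] turn [0.0011 0.0014 0.0066] q7 [ 0.19  0.74 -1.17  1.84  0.77  1.1   0.21] t 13.2
```

View pics/w7.png

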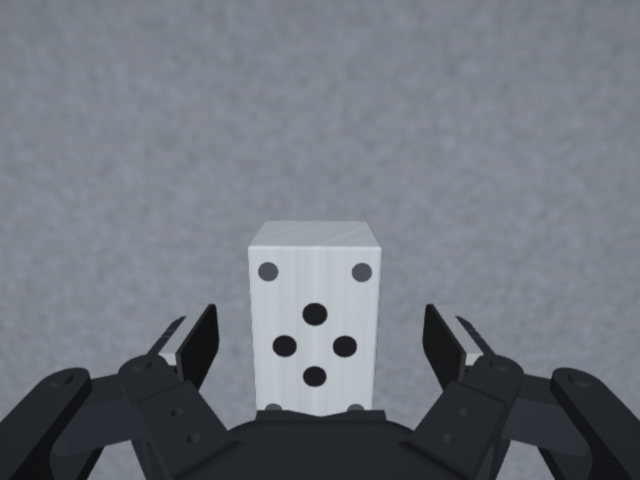

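The relief block at (315,340) is between the pads. I'll correct by 2 mm and close.

Emit:
move_arm([
  [[0.001, -0.0025, 0.004], [0, 0, 0.006], 1],
  [[0, 0, 0], [0, 0, 0], 0.4],
  [[0, 0, 0], [0, 0, 0], -0.2],
  [[0, 0, 0], [0, 0, 0], -1],
  [[0, 0, 0], [0, 0, 0], -1],
  [[0, 0, 0], [0, 0, 0], -1],
  [[0, 0, 0], [0, 0, 0], -1],
  [[0, 0, 0], [0, 0, 0], -1],
], newtons=70)

```text
clock: 14.0
position: [0.4342, 0.3254, 0.0055]
ee_rot: [0.044, 0.999, 0.0, 0.0]
ft_force: [-0.5, -0.0, 5.7]
grip_width: 0.529
grasp_force: 72.9
```

Run:
```python
from h import *
shift([.517,.013,.16],-2.9)
```

```text
pos [0.4342 0.3254 0.0055] yaw 174.95 dyaw 2.15 shift [-0.1467 -0.4051 -0.2061] turn [ 0.0006  0.0006 -0.0478] q7 [ 0.19  0.74 -1.17  1.85  0.78  1.09  0.21] t 14.0
```

Emit:
move_arm([
  [[0, 0, -0.02], [0, 0, 0], -1],
  [[0, 0, -0.04], [0, 0, 0], -1],
  [[0, 0, -0.04], [0, 0, 0], -1],
  [[0, 0, -0.02], [0, 0, 0], -1],
  [[-0.0183, -0.0506, -0.01], [0, 0, 0], -1],
  [[-0.0183, -0.0506, -0.01], [0, 0, 0], -1],
  [[-0.0183, -0.0506, -0.01], [0, 0, 0], -1],
  [[-0.0183, -0.0506, -0.01], [0, 0, 0], -1],
  [[-0.0183, -0.0506, -0.01], [0, 0, 0], -1],
  [[-0.0183, -0.0506, -0.01], [0, 0, 0], -1],
  [[0, 0, 0], [0, 0, -0.024], -1],
  [[0, 0, 0], [0, 0, -0.024], -1],
])

```text
clock: 15.2
position: [0.4959, 0.0896, 0.1399]
ee_rot: [0.026, 1.0, -0.0, -0.0]
ft_force: [-0.9, -0.4, -4.9]
grip_width: 0.53
grasp_force: 73.4
```

Run:
```python
from h import *
shift([.517,.013,.16],-2.9); o=manip.get_obs(); print(o["ft_force"],o["grasp_force"])
c=vision.camera("wrist"); im=c["pixels"]; z=o["position"][2]-.0055+.04
print(holes(c,(252,245,380,410),z,110,60))
```

```text
pos [0.4959 0.0896 0.1399] yaw 177.0 dyaw 0.1 shift [-0.0334 -0.1006 -0.0268] turn [-0.0007 -0.0009 -0.0022] q7 [ 0.89  0.53 -1.42  1.84  0.56  1.26  0.83] t 15.2
[-0.9408022  -0.40865456 -4.85644021] 73.4287691116333
6 mean [486.2  92.5]
(array([[272.3, 278.6],
       [368.6, 278.8],
       [320.3, 321.9],
       [289.5, 354.4],
       [351.2, 354.5],
       [320.2, 385.2]]), array([[465.9,  77.5],
       [467.7, 109.5],
       [482.9,  92.6],
       [495.3,  80.9],
       [496.5, 103. ],
       [508.9,  91.2]]))
```

Joint 3 has drifted to -1.42, with its limit at -1.47. I'll turn the tool back half round here with the block well clear; either way round is allowed.

Emit:
move_arm([
  [[0, 0, 0], [0, 0, 0.1], -1],
  [[0, 0, 0], [0, 0, 0.18], -1],
  [[0, 0, 0], [0, 0, 0.18], -1],
  [[0, 0, 0], [0, 0, 0.18], -1],
  [[0, 0, 0], [0, 0, 0.18], -1],
  [[0, 0, 0], [0, 0, 0.18], -1],
])

```text
clock: 15.85
position: [0.4951, 0.0927, 0.1399]
ee_rot: [0.407, 0.913, -0.0, -0.0]
ft_force: [-0.3, -0.1, -4.8]
grip_width: 0.528
grasp_force: 73.3
```

Run:
```python
from h import *
shift([.517,.013,.16],-2.9)
```

```text
pos [0.4951 0.0927 0.1399] yaw 131.94 dyaw 45.16 shift [-0.0985 -0.0493 -0.0268] turn [-3.0000e-04 -7.0000e-04 -1.0035e+00] q7 [ 0.8   0.4  -1.26  1.84  0.41  1.2   0.14] t 15.8
```

Emit:
move_arm([
  [[0, 0, 0], [0, 0, 0.18], -1],
  [[0, 0, 0], [0, 0, 0.18], -1],
  [[0, 0, 0], [0, 0, 0.18], -1],
  [[0, 0, 0], [0, 0, 0.18], -1],
  [[0, 0, 0], [0, 0, 0.18], -1],
  [[0, 0, 0], [0, 0, 0.18], -1],
  [[0, 0, 0], [0, 0, 0.18], -1],
  [[0, 0, 0], [0, 0, 0.18], -1],
  [[0, 0, 0], [0, 0, 0.18], -1],
  [[0, 0, 0], [0, 0, 0.18], -1],
  [[0, 0, 0], [0, 0, 0.18], -1],
  [[0, 0, 0], [0, 0, 0.18], -1],
])

```text
clock: 17.05
position: [0.495, 0.0929, 0.1397]
ee_rot: [0.954, 0.299, -0.0, -0.0]
ft_force: [0.5, -0.3, -4.9]
grip_width: 0.525
grasp_force: 73.3
```

Emit:
move_arm([
  [[0, 0, 0], [0, 0, 0.18], -1],
  [[0, 0, 0], [0, 0, 0.18], -1],
  [[0, 0, 0], [0, 0, 0.18], -1],
  [[0, 0, 0], [0, 0, 0.16], -1],
  [[0, 0, 0], [0, 0, 0.13], -1],
  [[0, 0, 0], [0, 0, 0], -1],
  [[0, 0, 0], [0, 0, 0], -1],
])

```text
clock: 17.75
position: [0.4954, 0.0922, 0.1399]
ee_rot: [1.0, -0.019, -0.0, 0.0]
ft_force: [-0.6, -0.5, -4.7]
grip_width: 0.528
grasp_force: 73.3
```

Run:
```python
from h import *
shift([.517,.013,.11],-2.9); o=manip.get_obs(); print(o["ft_force"],o["grasp_force"])
c=vision.camera("wrist"); im=c["pixels"]; z=o["position"][2]-.0055+.04
print(holes(c,(252,245,380,410),z,110,60)[1])
```

```text
pos [0.4954 0.0922 0.1399] yaw -2.14 dyaw -0.76 shift [0.0327 0.1044 0.0398] turn [0.0001 0.0008 0.0169] q7 [ 0.49  0.24 -0.84  1.85  0.19  1.14 -2.03] t 17.8
[-0.55336453 -0.50013895 -4.7090983 ] 73.30247282981873
6 mean [504.   94.1]
[[524.  109.4]
 [522.8  77.3]
 [507.4  93.9]
 [494.8 105.4]
 [493.9  83.4]
 [481.4  95. ]]
```

Emit:
move_arm([
  [[0.0115, 0.0348, 0], [0, 0, 0], -1],
  [[0.0115, 0.0348, 0], [0, 0, 0], -1],
  [[0.0114, 0.0347, 0], [0, 0, 0], -1],
  [[0, 0, 0], [0, 0, 0.0133], -1],
  [[0, 0, 0.03], [0, 0, 0], -1],
  [[0, 0, 0.03], [0, 0, 0], -1],
  [[0, 0, 0.02], [0, 0, 0], -1],
  [[0, 0, 0.008], [0, 0, 0], -1],
  [[0, 0, 0], [0, 0, 0], -1],
  [[0, 0, 0], [0, 0, 0], -1],
])

```text
clock: 18.8
position: [0.519, 0.012, 0.075]
ee_rot: [1.0, -0.026, 0.001, -0.0]
ft_force: [-0.3, 0.4, -3.7]
grip_width: 0.533
grasp_force: 73.5
```

Run:
```python
from h import *
shift([.5183,.013,.0655],-2.7); o=manip.get_obs(); print(o["ft_force"],o["grasp_force"])
```

```text
pos [0.519 0.012 0.075] yaw -3.01 dyaw 0.31 shift [-0.001  -0.0012  0.0126] turn [-0.0001 -0.0013 -0.0069] q7 [ 0.55  0.35 -0.76  1.88  0.28  1.02 -1.95] t 18.8
[-0.33805881  0.43295143 -3.65053553] 73.45834136009216
```

Emit:
move_arm([
  [[-0.001, -0.0012, 0.004], [0, 0, -0.007], -1],
  [[0, 0, 0.004], [0, 0, 0], -1],
  [[0, 0, 0.002], [0, 0, 0], -1],
  [[0, 0, 0], [0, 0, 0], -1],
  [[0, 0, 0], [0, 0, 0], -1],
])

```text
clock: 19.3
position: [0.5178, 0.0126, 0.0667]
ee_rot: [1.0, -0.024, 0.0, 0.0]
ft_force: [0.1, 0.0, -3.7]
grip_width: 0.533
grasp_force: 73.5
```

Run:
```python
from h import *
shift([.5183,.013,.0655],-2.7); o=manip.get_obs(); print(o["ft_force"],o["grasp_force"])
```

```text
pos [0.5178 0.0126 0.0667] yaw -2.73 dyaw 0.03 shift [ 0.0006 -0.0005  0.0016] turn [ 0.0001 -0.0001 -0.0008] q7 [ 0.55  0.36 -0.76  1.89  0.29  1.   -1.95] t 19.3
[ 0.11472723  0.0447318  -3.73952419] 73.4617531299591
```

Emit:
move_arm([
  [[0.0006, -0.0005, 0.0008], [0, 0, 0], -1],
  [[0, 0, 0.0008], [0, 0, 0], -1],
  [[0, 0, 0.0006], [0, 0, 0], -1],
  [[0, 0, 0], [0, 0, 0], -1],
  [[0, 0, 0], [0, 0, 0], -1],
])

```text
clock: 19.8
position: [0.5184, 0.0131, 0.0655]
ee_rot: [1.0, -0.024, 0.0, 0.0]
ft_force: [-3.6, -0.2, 5.3]
grip_width: 0.527
grasp_force: 74.3
```

Contact at +5 N. Release and rise.

Emit:
move_arm([
  [[0, 0, 0], [0, 0, 0], 0.1],
  [[0, 0, 0], [0, 0, 0], 0.2],
  [[0, 0, 0], [0, 0, 0], 0.5],
  [[0, 0, 0], [0, 0, 0], 1],
  [[0, 0, 0], [0, 0, 0], 1],
  [[0, 0, 0], [0, 0, 0], 1],
  [[0, 0, -0.02], [0, 0, 0], 1],
  [[0, 0, -0.05], [0, 0, 0], 1],
  [[0, 0, -0.06], [0, 0, 0], 1],
  [[-0.03, 0, -0.04], [0, 0, 0], 1],
  [[-0.05, 0, 0], [0, 0, 0], 1],
  [[0, 0, 0], [0, 0, 0], 1],
])

```text
clock: 21.0
position: [0.4558, 0.0164, 0.1942]
ee_rot: [1.0, -0.023, 0.001, 0.002]
ft_force: [0.8, 0.1, -0.2]
grip_width: 0.999
grasp_force: 0.0
```

Run:
```python
from h import *
c=vision.camera("wrist"); im=c["pixels"]; cv2.imwrite("pics/w8.png",im[:,:,::-1]); shift([.4708,-.3213,.18],11.5)
```

```text
pos [0.4574 0.0158 0.194 ] yaw -2.73 dyaw 14.23 shift [0.0392 0.4481 0.0201] turn [ 0.0042 -0.0023 -0.3161] q7 [ 0.69  0.04 -0.82  1.9   0.03  1.22 -1.77] t 21.1
```

View pics/w8.png

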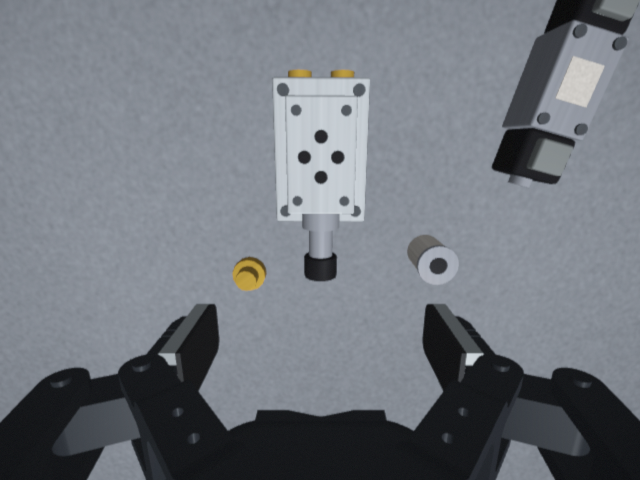

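The relief block at (320,157) looks square on the stack, adjuster toward -x. I'll measure it and move to the throttle block.

Run:
```python
from h import *
c=vision.camera("wrist"); print(holes(c,(288,98,354,209),.1,120)[1])
c=vision.camera("wrist"); print(holes(c,(276,82,368,104),.027,120,40)[1])
```

```text
8 mean [517.6  15.5]
[[547.3  30. ]
 [545.8  -2. ]
 [530.6  14.8]
 [518.1  26.5]
 [517.    4.5]
 [504.6  16.2]
 [489.4  33. ]
 [487.8   1. ]]
2 mean [568.  13.]
[[569.6  44.1]
 [566.4 -18.2]]
```

Emit:
move_arm([
  [[0.0049, 0.056, 0], [0, 0, 0], 1],
  [[0.0049, 0.056, 0], [0, 0, 0], 1],
  [[0.0049, 0.056, 0], [0, 0, 0], 1],
  [[0.0049, 0.056, 0], [0, 0, 0], 1],
  [[0.0049, 0.056, 0], [0, 0, 0], 1],
  [[0.0049, 0.056, 0], [0, 0, 0], 1],
  [[0.0049, 0.056, 0], [0, 0, 0], 1],
  [[0.0049, 0.056, 0], [0, 0, 0], 1],
  [[0, 0, 0], [0, 0, -0.158], 1],
  [[0, 0, 0], [0, 0, -0.158], 1],
  [[0, 0, 0], [0, 0, 0], 1],
  [[0, 0, 0], [0, 0, 0], 1],
])

```text
clock: 22.35
position: [0.472, -0.3211, 0.1921]
ee_rot: [0.995, 0.098, -0.0, -0.0]
ft_force: [0.8, -0.1, 0.0]
grip_width: 0.999
grasp_force: 0.0
```

Run:
```python
from h import *
c=vision.camera("wrist"); im=c["pixels"]; cv2.imwrite("pics/w9.png",im[:,:,::-1])
print(fit(c,(240,120,400,310),lambda i:i.min(2)>165,.04,5))
print(holes(c,(275,160,365,290),.04,110))
shift([.4708,-.3213,.006],11.5)
```

```text
[ 470.8 -318.9   75.2   45.2   11.6]
8 mean [ 471.4 -318.8]
(array([[301.3, 194.5],
       [339.4, 194.3],
       [320.4, 213.1],
       [307.8, 227.9],
       [333.2, 227.8],
       [320.6, 242.3],
       [302.9, 259.3],
       [338.9, 259.3]]), array([[ 496.6, -297.1],
       [ 503.1, -328.6],
       [ 484.1, -316. ],
       [ 469.1, -307.9],
       [ 473.5, -329.5],
       [ 458.6, -321.4],
       [ 439.9, -309. ],
       [ 446.2, -340.5]]))
pos [ 0.472  -0.321   0.1922] yaw 11.32 dyaw 0.18 shift [-1.600e-03  2.000e-04  2.483e-01] turn [-0.0007  0.     -0.0041] q7 [ 1.    0.29 -0.58  1.64  0.16  1.26 -0.98] t 22.4
```

The relief block reads (517.6,15.5), exactly over the pad. The throttle is at about (471.3,-321.2) with yaw 11.8, so I'll descend in two stages.

Emit:
move_arm([
  [[-0.001, 0, 0.05], [0, 0, -0.011], 1],
  [[0, 0, 0.05], [0, 0, 0], 1],
  [[0, 0, 0.05], [0, 0, 0], 1],
  [[0, 0, 0.045], [0, 0, 0], 1],
  [[0, 0, 0.025], [0, 0, 0], 1],
  [[0, 0, 0.015], [0, 0, 0], 1],
  [[0, 0, 0.008], [0, 0, 0], 1],
  [[0, 0, 0], [0, 0, 0], 1],
  [[0, 0, 0], [0, 0, 0], 1],
])

```text
clock: 23.3
position: [0.4716, -0.3217, 0.0114]
ee_rot: [0.995, 0.104, 0.001, 0.001]
ft_force: [-0.5, 0.0, -0.2]
grip_width: 1.003
grasp_force: 0.0
```

Run:
```python
from h import *
c=vision.camera("wrist"); im=c["pixels"]; cv2.imwrite("pics/w10.png",im[:,:,::-1])
print(holes(c,(240,200,400,409),.04,80,60))
shift([.4713,-.3212,.006],11.8)
```

```text
2 mean [ 476.4 -312.2]
(array([[319.4, 312.3],
       [289.6, 343.7]]), array([[ 483.9, -316.3],
       [ 468.9, -308.1]]))
pos [ 0.4716 -0.3217  0.0115] yaw 11.97 dyaw -0.17 shift [-0.0003 -0.0008  0.0073] turn [ 0.002  -0.0015  0.0037] q7 [ 0.95  0.49 -0.52  1.8   0.3   0.93 -1.07] t 23.4
```

Consistent with the earlier reading. I'll close.

Emit:
move_arm([
  [[0, 0, 0.007], [0, 0, 0.003], 1],
  [[0, 0, 0], [0, 0, 0], 0.4],
  [[0, 0, 0], [0, 0, 0], -0.2],
  [[0, 0, 0], [0, 0, 0], -1],
  [[0, 0, 0], [0, 0, 0], -1],
  [[0, 0, 0], [0, 0, 0], -1],
  [[0, 0, 0], [0, 0, 0], -1],
  [[0, 0, 0], [0, 0, 0], -1],
], newtons=70)

```text
clock: 24.15
position: [0.4712, -0.3216, 0.0054]
ee_rot: [0.995, 0.103, 0.0, 0.0]
ft_force: [0.2, -1.2, 5.3]
grip_width: 0.531
grasp_force: 73.1
```

Run:
```python
from h import *
shift([.517,-.05,.17],-2.9)
```

```text
pos [ 0.4712 -0.3216  0.0054] yaw 11.84 dyaw -14.74 shift [ 0.1342 -0.3417 -0.2196] turn [ 0.0008 -0.0007  0.3276] q7 [ 0.95  0.5  -0.52  1.8   0.31  0.92 -1.07] t 24.1
```

Emit:
move_arm([
  [[0, 0, -0.02], [0, 0, 0], -1],
  [[0, 0, -0.05], [0, 0, 0], -1],
  [[0, 0, -0.05], [0, 0, 0], -1],
  [[0, 0, -0.05], [0, 0, 0], -1],
  [[0, 0, -0.05], [0, 0, 0], -1],
  [[0.0224, -0.057, 0], [0, 0, 0], -1],
  [[0.0224, -0.057, 0], [0, 0, 0], -1],
  [[0.0224, -0.057, 0], [0, 0, 0], -1],
  [[0.0224, -0.057, 0], [0, 0, 0], -1],
  [[0.0224, -0.057, 0], [0, 0, 0], -1],
  [[0.0224, -0.057, 0], [0, 0, 0], -1],
  [[0, 0, 0], [0, 0, 0.164], -1],
])

```text
clock: 25.35
position: [0.5168, -0.0413, 0.1707]
ee_rot: [0.999, 0.044, 0.0, -0.001]
ft_force: [0.0, 0.2, -4.9]
grip_width: 0.529
grasp_force: 73.3
```

Emit:
move_arm([
  [[0, 0, 0], [0, 0, 0.164], -1],
  [[0, 0, 0], [0, 0, 0], -1],
  [[0, 0, 0], [0, 0, 0], -1],
])

```text
clock: 25.65
position: [0.5165, -0.0496, 0.17]
ee_rot: [1.0, -0.024, -0.0, 0.0]
ft_force: [0.3, -0.1, -4.7]
grip_width: 0.528
grasp_force: 73.3
```

Run:
```python
from h import *
shift([.517,.013,.113],-2.9); o=manip.get_obs(); print(o["ft_force"],o["grasp_force"])
c=vision.camera("wrist"); im=c["pixels"]; cv2.imwrite("pics/w11.png",im[:,:,::-1]); z=o["position"][2]-.0054+.04
print(holes(c,(252,245,380,410),z,110,60)[1])
```

```text
pos [ 0.5165 -0.0496  0.17  ] yaw -2.7 dyaw -0.2 shift [-0.0032 -0.0834  0.076 ] turn [0.0003 0.0008 0.0045] q7 [ 0.66  0.22 -0.73  1.79  0.15  1.2  -1.73] t 25.6
[ 0.33010401 -0.06287292 -4.714811  ] 73.2711124420166
6 mean [526.3 -47.9]
[[546.4 -32.8]
 [544.8 -65.1]
 [529.6 -48. ]
 [517.1 -36.3]
 [516.1 -58.3]
 [503.7 -46.7]]
```

Emit:
move_arm([
  [[-0.0013, -0.0419, 0], [0, 0, 0], -1],
  [[-0.0013, -0.0418, 0], [0, 0, 0], -1],
  [[0, 0, 0], [0, 0, 0], -1],
  [[0, 0, 0.03], [0, 0, 0], -1],
  [[0, 0, 0.03], [0, 0, 0], -1],
  [[0, 0, 0.015], [0, 0, 0], -1],
  [[0, 0, 0], [0, 0, 0], -1],
  [[0, 0, 0], [0, 0, 0], -1],
])

```text
clock: 26.5
position: [0.5185, 0.0131, 0.1145]
ee_rot: [1.0, -0.025, 0.0, -0.0]
ft_force: [1.2, -0.2, -3.7]
grip_width: 0.526
grasp_force: 73.5
```

Run:
```python
from h import *
shift([.5175,.0131,.1054],-2.7); o=manip.get_obs(); print(o["ft_force"],o["grasp_force"])
```

```text
pos [0.5185 0.0131 0.1145] yaw -2.89 dyaw 0.19 shift [-0.0013  0.0001  0.0121] turn [-0.0003 -0.0006 -0.0041] q7 [ 0.55  0.29 -0.75  1.85  0.22  1.09 -1.9 ] t 26.5
[ 1.18366752 -0.22017533 -3.74124805] 73.50481152534485
```

Emit:
move_arm([
  [[-0.0012, 0, 0.004], [0, 0, -0.004], -1],
  [[0, 0, 0.004], [0, 0, 0], -1],
  [[0, 0, 0.002], [0, 0, 0], -1],
  [[0, 0, 0], [0, 0, 0], -1],
  [[0, 0, 0], [0, 0, 0], -1],
])

```text
clock: 27.0
position: [0.5173, 0.0133, 0.1064]
ee_rot: [1.0, -0.024, 0.0, 0.0]
ft_force: [-0.1, -0.3, -4.3]
grip_width: 0.529
grasp_force: 73.5
```

Run:
```python
from h import *
shift([.5175,.0131,.1054],-2.7); o=manip.get_obs(); print(o["ft_force"],o["grasp_force"])
```

```text
pos [0.5173 0.0133 0.1064] yaw -2.73 dyaw 0.03 shift [0.0003 0.0002 0.0013] turn [ 0.0001 -0.0003 -0.0006] q7 [ 0.55  0.29 -0.75  1.86  0.23  1.07 -1.91] t 27.0
[-0.08316695 -0.30875697 -4.32427118] 73.50818395614624
```

Emit:
move_arm([
  [[0.0003, 0, 0.0007], [0, 0, 0], -1],
  [[0, 0, 0.0007], [0, 0, 0], -1],
  [[0, 0, 0.0005], [0, 0, 0], -1],
  [[0, 0, 0], [0, 0, 0], -1],
  [[0, 0, 0], [0, 0, 0], -1],
])

```text
clock: 27.5
position: [0.5176, 0.0133, 0.1054]
ee_rot: [1.0, -0.024, 0.0, 0.0]
ft_force: [-4.2, -0.7, 6.1]
grip_width: 0.526
grasp_force: 74.7
```

Contact. I'll release, rise and back off for a check, with a look at the solenoid valve.

Emit:
move_arm([
  [[0, 0, 0], [0, 0, 0], 0.1],
  [[0, 0, 0], [0, 0, 0], 0.2],
  [[0, 0, 0], [0, 0, 0], 0.5],
  [[0, 0, 0], [0, 0, 0], 1],
  [[0, 0, 0], [0, 0, 0], 1],
  [[0, 0, 0], [0, 0, 0], 1],
  [[0, 0, -0.02], [0, 0, 0], 1],
  [[0, 0, -0.05], [0, 0, 0], 1],
  [[0, 0, -0.06], [0, 0, 0], 1],
  [[-0.04, 0, 0], [0, 0, 0], 1],
  [[-0.05, 0, 0], [0, 0, 0], 1],
  [[0, 0, 0], [0, 0, 0], 1],
])

```text
clock: 28.7
position: [0.4472, 0.0169, 0.2035]
ee_rot: [1.0, -0.023, 0.0, 0.002]
ft_force: [-1.1, -0.6, 0.4]
grip_width: 1.006
grasp_force: 0.0
```

Run:
```python
from h import *
c=vision.camera("wrist"); im=c["pixels"]; cv2.imwrite("pics/w12.png",im[:,:,::-1])
P,X=holes(c,(270,60,370,240),.14,120); print(np.c_[P,X])
shift([.560,-.183,.20],-17.4)
```

```text
8 mean [518.   15.6]
[[291.2  86.9 547.8  30.2]
 [350.2  87.3 546.1  -1.8]
 [320.8 118.4 531.   14.9]
 [301.2 142.7 518.5  26.7]
 [340.  142.9 517.4   4.7]
 [320.6 166.2 505.   16.3]
 [293.3 193.7 489.9  33.1]
 [347.5 194.  488.2   1.1]]
pos [0.4491 0.0164 0.2037] yaw -2.73 dyaw -14.67 shift [0.1604 0.2585 0.006 ] turn [ 0.0033 -0.0029  0.3261] q7 [ 0.66 -0.   -0.79  1.9   0.    1.24 -1.74] t 28.8
```

View pics/w12.png

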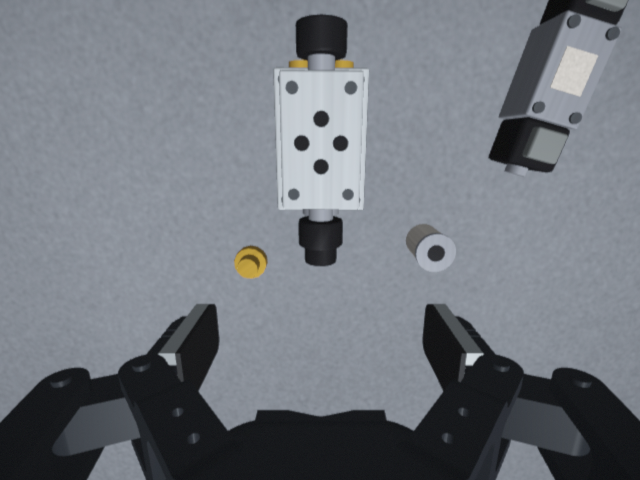

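The throttle reads (518.0,15.6), within 0.4 mm. The solenoid valve is at (575,70), so I'll go over it.

Emit:
move_arm([
  [[0.0321, 0.0517, 0], [0, 0, 0], 1],
  [[0.0321, 0.0517, 0], [0, 0, 0], 1],
  [[0.0321, 0.0517, 0], [0, 0, 0], 1],
  [[0.0321, 0.0517, 0], [0, 0, 0], 1],
  [[0.032, 0.0517, 0], [0, 0, 0], 1],
  [[0, 0, 0], [0, 0, 0.163], 1],
  [[0, 0, 0], [0, 0, 0.163], 1],
  [[0, 0, 0], [0, 0, 0], 1],
  [[0, 0, 0], [0, 0, 0], 1],
])

```text
clock: 29.65
position: [0.5615, -0.1828, 0.2026]
ee_rot: [0.989, -0.149, 0.0, -0.0]
ft_force: [0.3, 0.1, 0.3]
grip_width: 1.002
grasp_force: 0.0
```

Run:
```python
from h import *
c=vision.camera("wrist"); im=c["pixels"]; cv2.imwrite("pics/w13.png",im[:,:,::-1])
P,X=holes(c,(270,150,370,300),.048,100); print(np.c_[P,X])
print("label",fit(c,(270,150,370,300),lambda i:i.min(2)>185,.048,3))
shift([.560,-.183,.20],-17.4)
```

```text
3 mean [ 573.  -181.3]
[[ 304.9  190.   595.7 -177.2]
 [ 342.8  189.9  586.3 -208. ]
 [ 305.5  258.6  537.  -158.8]]
label [ 561.2 -183.2   29.6   25.7  -17.1]
pos [ 0.5613 -0.1827  0.2026] yaw -17.18 dyaw -0.22 shift [-0.0016  0.0008  0.0035] turn [-0.     -0.0004  0.0049] q7 [ 0.72  0.33 -0.6   1.57  0.19  1.3  -1.77] t 29.7
```

View pics/w13.png

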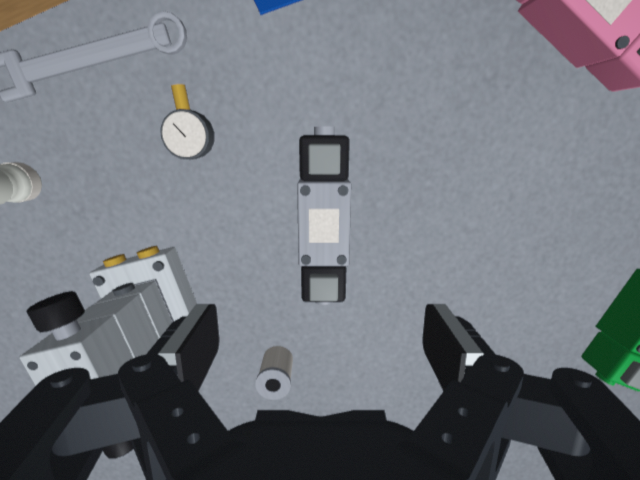

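The valve body is centred at (325,225), grey with black coils. Its true position is about (561.6,-185.8) with yaw -17.4, and the filter at (275,375) is well clear. I'll descend.

Emit:
move_arm([
  [[0.0016, 0.0037, 0.05], [0, 0, 0.005], 1],
  [[0, 0, 0.05], [0, 0, 0], 1],
  [[0, 0, 0.05], [0, 0, 0], 1],
  [[0, 0, 0.045], [0, 0, 0], 1],
  [[0, 0, 0.03], [0, 0, 0], 1],
  [[0, 0, 0.016], [0, 0, 0], 1],
  [[0, 0, 0.008], [0, 0, 0], 1],
  [[0, 0, 0], [0, 0, 0], 1],
  [[0, 0, 0], [0, 0, 0], 1],
])

```text
clock: 30.6
position: [0.5621, -0.1861, 0.0169]
ee_rot: [0.988, -0.153, 0.001, 0.0]
ft_force: [0.5, 0.1, -0.4]
grip_width: 0.999
grasp_force: 0.0
```

Run:
```python
from h import *
shift([.5616,-.1857,.010],-17.4); print(manip.get_obs()["ft_force"])
```

```text
pos [ 0.5621 -0.1861  0.0169] yaw -17.6 dyaw 0.2 shift [-0.0009 -0.0003  0.0092] turn [ 0.0002 -0.0023 -0.0045] q7 [ 0.67  0.53 -0.54  1.74  0.32  0.96 -1.87] t 30.6
[ 0.50767882  0.13135618 -0.43107211]
```

Emit:
move_arm([
  [[-0.001, 0, 0.009], [0, 0, -0.005], 1],
  [[0, 0, 0], [0, 0, 0], 0.4],
  [[0, 0, 0], [0, 0, 0], -0.2],
  [[0, 0, 0], [0, 0, 0], -1],
  [[0, 0, 0], [0, 0, 0], -1],
  [[0, 0, 0], [0, 0, 0], -1],
  [[0, 0, 0], [0, 0, 0], -1],
  [[0, 0, 0], [0, 0, 0], -1],
  [[0, 0, -0.02], [0, 0, 0], -1],
  [[0, 0, -0.05], [0, 0, 0], -1],
  [[0, 0, -0.06], [0, 0, 0], -1],
  [[0, 0, 0], [0, 0, 0], -1],
], newtons=80)

```text
clock: 31.8
position: [0.5637, -0.1864, 0.1128]
ee_rot: [0.988, -0.151, 0.004, 0.001]
ft_force: [1.1, 0.3, -3.6]
grip_width: 0.53
grasp_force: 83.8
```

Run:
```python
from h import *
o=manip.get_obs(); print(o["ft_force"],o["torque"],o["grip_width"],o["grasp_force"])
shift([.517,-.07,.23],-2.9)
```

```text
[ 1.10054621  0.30657753 -3.62074707] [-0.03108949 -0.19676162 -0.03323406] 0.5299074674895613 83.81960034370422
pos [ 0.5637 -0.1864  0.1128] yaw -17.4 dyaw 14.5 shift [-0.1044 -0.1294 -0.1572] turn [ 0.0021 -0.0112 -0.3223] q7 [ 0.71  0.41 -0.58  1.67  0.25  1.12 -1.81] t 31.8
```

Emit:
move_arm([
  [[0, 0, -0.05], [0, 0, 0], -1],
  [[0, 0, -0.05], [0, 0, 0], -1],
  [[0, 0, -0.03], [0, 0, 0], -1],
  [[-0.026, -0.0324, 0], [0, 0, 0], -1],
  [[-0.026, -0.0324, 0], [0, 0, 0], -1],
  [[-0.026, -0.0324, 0], [0, 0, 0], -1],
  [[-0.026, -0.0324, 0], [0, 0, 0], -1],
  [[0, 0, 0], [0, 0, -0.16], -1],
  [[0, 0, 0], [0, 0, -0.16], -1],
  [[0, 0, 0], [0, 0, 0], -1],
  [[0, 0, 0], [0, 0, 0], -1],
])

```text
clock: 32.9
position: [0.5147, -0.0698, 0.2034]
ee_rot: [1.0, -0.028, -0.001, -0.0]
ft_force: [0.8, -0.8, -5.3]
grip_width: 0.529
grasp_force: 84.5
```

Run:
```python
from h import *
o=manip.get_obs(); print(o["ft_force"],o["grasp_force"])
c=vision.camera("wrist"); im=c["pixels"]; cv2.imwrite("pics/w14.png",im[:,:,::-1])
z=o["position"][2]-.010+.048
P,X=holes(c,(252,215,390,410),z,105,60); print(np.c_[P,X])
print("label",fit(c,(262,230,380,412),lambda i:i.min(2)>185,z,5))
shift([.517,.013,.16],-2.9)
```

```text
[ 0.79097521 -0.81212915 -5.28659481] 84.4746994972229Traceback (most recent call last):
  File "<stdin>", line 5, in <module>
  File "h.py", line 36, in holes
    P=np.array(P); X=cast(c,P,z)[:,:2]*1000
                     ~~~~^^^^^^^
  File "h.py", line 6, in cast
    d=np.c_[(uv[:,0]-c["cx"])/c["fx"],(uv[:,1]-c["cy"])/c["fy"],np.ones(len(uv))]@R
             ~~^^^^^
IndexError: index 0 is out of bounds for axis 1 with size 0
```

View pics/w14.png

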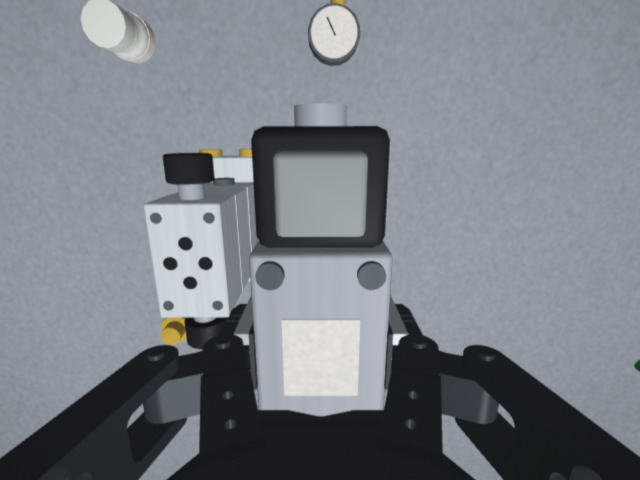

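The held valve is square in the pads. Its screws are at (270,275) and (371,275), and its label is centred at (321,358).

Run:
```python
from h import *
o=manip.get_obs(); c=vision.camera("wrist")
z=o["position"][2]-.010+.048
print("label",fit(c,(262,300,380,408),lambda i:i.min(2)>185,z,3))
P,X=holes(c,(254,256,388,300),z,130,60); print(np.c_[P,X])
shift([.517,.013,.16],-2.9); print(o["ee_rot"])
```

```text
label [514.3 -67.6  30.5  26.5  -3.2]
2 mean [545.7 -69.3]
[[269.6 274.9 546.6 -53.1]
 [371.  274.7 544.8 -85.5]]
pos [ 0.515  -0.0698  0.2036] yaw -3.19 dyaw 0.29 shift [-0.0034 -0.1104  0.0581] turn [-0.0001  0.0008 -0.0064] q7 [ 0.68  0.18 -0.7   1.74  0.12  1.26 -1.67] t 33.0
[ 9.99603381e-01 -2.81585329e-02 -4.20151419e-04 -3.79524632e-05]
```

Emit:
move_arm([
  [[-0.0009, -0.0369, 0], [0, 0, 0], -1],
  [[-0.0009, -0.0369, 0], [0, 0, 0], -1],
  [[-0.0008, -0.0369, 0], [0, 0, 0], -1],
  [[0, 0, 0], [0, 0, -0.0064], -1],
  [[0, 0, 0], [0, 0, 0], -1],
  [[0, 0, 0.025], [0, 0, 0], -1],
  [[0, 0, 0.02], [0, 0, 0], -1],
  [[0, 0, 0.012], [0, 0, 0], -1],
  [[0, 0, 0], [0, 0, 0], -1],
  [[0, 0, 0], [0, 0, 0], -1],
])

```text
clock: 34.0
position: [0.5177, 0.0133, 0.1613]
ee_rot: [1.0, -0.024, -0.0, -0.0]
ft_force: [-0.2, -0.0, -5.4]
grip_width: 0.53
grasp_force: 84.5
```

Run:
```python
from h import *
shift([.5177,.0132,.15],-2.9); o=manip.get_obs(); print(o["ft_force"],o["grasp_force"])
```

```text
pos [0.5177 0.0133 0.1613] yaw -2.74 dyaw -0.16 shift [-0.      0.0001  0.0151] turn [-0.0001  0.0001  0.0035] q7 [ 0.56  0.23 -0.75  1.8   0.17  1.18 -1.86] t 34.0
[-0.17852091 -0.01420149 -5.44904011] 84.50055599212646
```

Emit:
move_arm([
  [[0, 0, 0.005], [0, 0, 0.0035], -1],
  [[0, 0, 0.004], [0, 0, 0], -1],
  [[0, 0, 0.002], [0, 0, 0], -1],
  [[0, 0, 0.0015], [0, 0, 0], -1],
  [[0, 0, 0], [0, 0, 0], -1],
  [[0, 0, 0], [0, 0, 0], -1],
])

```text
clock: 34.6
position: [0.5177, 0.0135, 0.1518]
ee_rot: [1.0, -0.025, 0.0, 0.0]
ft_force: [-0.2, 0.1, -5.6]
grip_width: 0.527
grasp_force: 84.5
```

Run:
```python
from h import *
shift([.5177,.0132,.15],-2.9); o=manip.get_obs(); print(o["ft_force"],o["grasp_force"])
```

```text
pos [0.5177 0.0135 0.1518] yaw -2.87 dyaw -0.03 shift [0.0001 0.0003 0.0024] turn [ 0.     -0.0002  0.0007] q7 [ 0.56  0.24 -0.75  1.81  0.18  1.16 -1.87] t 34.6
[-0.18763234  0.13087675 -5.61800218] 84.50302720069885
```

Emit:
move_arm([
  [[0, 0.0003, 0.0008], [0, 0, 0], -1],
  [[0, 0, 0.0008], [0, 0, 0], -1],
  [[0, 0, 0.0006], [0, 0, 0], -1],
  [[0, 0, 0], [0, 0, 0], -1],
  [[0, 0, 0], [0, 0, 0], -1],
])

```text
clock: 35.1
position: [0.5176, 0.0132, 0.1501]
ee_rot: [1.0, -0.025, 0.0, 0.0]
ft_force: [-0.6, -0.4, -5.6]
grip_width: 0.524
grasp_force: 84.5
```

No contact yet, so I'll creep lower.

Emit:
move_arm([
  [[0, 0, 0.0007], [0, 0, 0], -1],
  [[0, 0, 0.0006], [0, 0, 0], -1],
  [[0, 0, 0], [0, 0, 0], -1],
  [[0, 0, 0], [0, 0, 0], -1],
])

```text
clock: 35.5
position: [0.5177, 0.0133, 0.1493]
ee_rot: [1.0, -0.025, 0.0, 0.0]
ft_force: [-1.6, -0.6, -0.1]
grip_width: 0.53
grasp_force: 85.2
```

Emit:
move_arm([
  [[0, 0, 0.0004], [0, 0, 0], -1],
  [[0, 0, 0], [0, 0, 0], -1],
  [[0, 0, 0], [0, 0, 0], -1],
])

```text
clock: 35.8
position: [0.5178, 0.0132, 0.1494]
ee_rot: [1.0, -0.025, 0.0, 0.0]
ft_force: [-4.0, -0.4, 6.4]
grip_width: 0.529
grasp_force: 85.5
```

Seated. Release, rise, back off and check.

Emit:
move_arm([
  [[0, 0, 0], [0, 0, 0], 0.1],
  [[0, 0, 0], [0, 0, 0], 0.2],
  [[0, 0, 0], [0, 0, 0], 0.5],
  [[0, 0, 0], [0, 0, 0], 1],
  [[0, 0, 0], [0, 0, 0], 1],
  [[0, 0, 0], [0, 0, 0], 1],
  [[0, 0, -0.02], [0, 0, 0], 1],
  [[0, 0, -0.05], [0, 0, 0], 1],
  [[0, 0, -0.06], [0, 0, 0], 1],
  [[-0.03, 0, -0.01], [0, 0, 0], 1],
  [[-0.03, 0, 0], [0, 0, 0], 1],
  [[0, 0, 0], [0, 0, 0], 1],
])

```text
clock: 37.0
position: [0.4714, 0.0159, 0.2555]
ee_rot: [1.0, -0.025, 0.001, 0.001]
ft_force: [0.4, -0.2, 0.5]
grip_width: 0.996
grasp_force: 0.0
```

Run:
```python
from h import *
c=vision.camera("wrist"); w=c["pixels"]
print("label",fit(c,(262,20,390,300),lambda i:i.min(2)>185,.188,3))
P,X=holes(c,(250,10,400,300),.188,130,60); print(np.c_[P,X])
print(manip.get_obs()["position"])
s=vision.camera("scene")["pixels"]
cv2.imwrite("pics/f.png",np.hstack([cv2.resize(s[130:380,200:500],(480,400)),cv2.resize(w,(320,240))[:, :].repeat(1,0) if 0 else cv2.copyMakeBorder(cv2.resize(w,(320,240)),0,160,0,0,cv2.BORDER_CONSTANT)])[:,:,::-1])
```

```text
label [518.3  15.5  29.7  26.3  -2.8]
5 mean [508.   16.1]
[[292.8 129.8 550.2  30.1]
 [349.  129.8 548.6  -2. ]
 [295.2 235.  487.9  33. ]
 [346.7 234.8 486.5   1. ]
 [320.4 265.8 466.8  18.3]]
[0.47238386 0.01545085 0.25521972]
```

View pics/f.png

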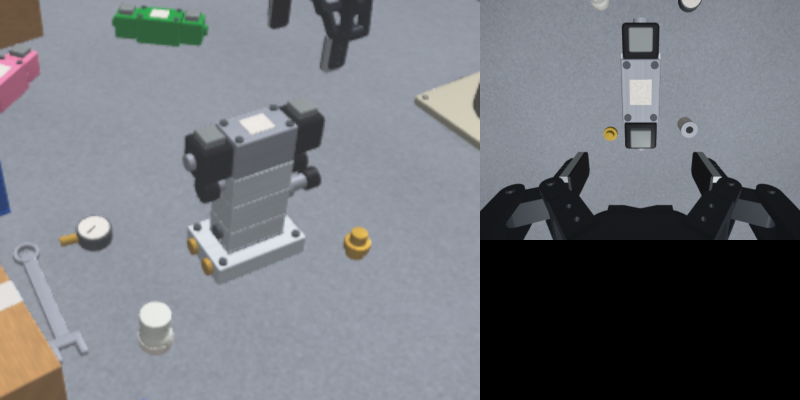

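The stack stands square, in the right order, with the valve's screws averaging (518.3,15.5), within 1 mm of the pad. The filter, fitting, jar and gauge were not touched. I'll hand it in.

```bash
python3 -c "
from workcell import order
print(order.hand_in())"
```

```text
the job is handed in; nothing more can be done
None
```

The four parts are stacked on the pad in the order asked, each set down gently and within about 1 mm and 0.2° of the pad by the wrist camera, the bystanders were left alone, and the job is handed in at about 37 s.

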